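# Read out a temperature logger: battery cap home, then hold it in the cradle corner

## Robot

A 6-joint arm with a two-finger parallel gripper is mounted at the origin on a cart in front of the work surface, level with it; the furniture and walls round the work are solid. World frame = base frame: x ahead of the robot, y to its left, z up, the work surface at z = 0. Lengths are in m, angles in rad, forces in N, time in s.
With the tool pointing down it reaches from about 0.375 to 0.975 m from the base axis. Payload 3.8 kg.
Tool frame: the origin (TCP) lies on the centre line of the jaws, within the pads' length; the fingertips stand 14 mm ahead of it and the grasp point (between the pads) lies 5 mm behind it (bot.finger_overhang is the distance from the TCP to the fingertips, in m); y points along the fingers, x is the direction in which the jaws open and shut, and the axes are right-handed (so a half turn about y gives the same grasp; the last joint's range is limited). The gripper opens to 85 mm and grips with 20 to 120 N. Pads are 22 mm wide; open, the fingers measure 114 mm over their backs; the gripper's body (76 mm by 85 mm) begins 54 mm behind the grasp point. The pads swing forward as they close: fully open they stand 13 mm farther back than shut.
Start: joints at [1.14, 0.264, 1.604, -0, 1.274, -0.037], TCP at [0.259, 0.623, 0.245] pointing down, gripper open.
Joint ranges: [-2.63, 2.63], [-0.94, 2.18], [0.31, 2.57], [-1.31, 4.45], [0, 2.66], [-2.55, 2.55]. Speed limits (rad/s): [2.57, 2.57, 3.14, 3.14, 3.14, 3.14].

## Interface

Orientations are given as a rotation vector (axis times angle).
In Python, from workcell import readout, read_camera, bot, spotter gives the robot as it stands.
- The arm moves only by the tool jog_arm, never from a script. Its argument "increments" is a list of rows, each a list of 7 numbers: the shift along the tool's x, y, z in m, then the turn, a rotation vector about the tool's x, y, z in rad, then the opening, from 0 (shut) to 1 (fully open). A call has 1 to 10 rows; each row shifts and turns the pose as measured when the row begins, along the tool's axes as they then stand; what a row does not reach is not made up. A row lasts 1/8 s, in which the tool goes at most 62.5 mm and 10.7 degrees, less where a joint would pass 70% of its speed; a pose out of reach is approached as far as the arm can. A call with a gripper value outside its range is refused whole. The fingers move at their own pace and stop on an object; "force" is the grip in N (left out, the last holds). Time passes only in rows, so rows that do not move let the fingers close. It gives the time, the measured TCP pose, the force and the opening at its end, in the units of the state.
- readout.read_state(): the state, without advancing time (a new reading comes with each control period).
- read_camera(name): name is "scene" or "top"; returns a dict with "img" (420x560x3 uint8, blue, green, red), "range_z" (420x560 float32, m along the optical axis (not along the pixel's ray), 0 where there is no reading), "fx", "fy", "cx", "cy" (pixels), "world_from_camera" (4x4, takes a point from camera to world coordinates). Camera axes: x right, y down, z forward; pixel columns grow to the right and rows downward; lengths in m; the calibration is good to about 2 mm. A picture is of the moment at which its call begins.
- bot.finish_job(): hands the job in, once; it reports no verdict.
Trained networks look in a picture, given as the dict that the camera call returned (one of the last four; its "shot" number tells which), for a name from the list of things; names that differ only in an ending like _2 or _b are one class to them, and where a whole thing is asked for, a point or a joint stands for the part that bears it (a point fixed in the world has none). Each returns a list of dicts, best first, with "p" (0 to 1); they miss things now and then, are a little off and sometimes report something else, mostly with a low value. They report only what shows in the picture. A call takes as long as a camera call. They do not tell look-alikes from the thing itself.
- spotter.masks_of(picture, thing): "mask" (420x560 bool, what is visible of it) and "location" ([column, row] in pixels, amid what is visible of it).
- spotter.spot_point(picture, thing): "location" ([column, row] in pixels: a listed point, or the origin of a listed thing).
The state is a dict: "time": time; "q": joint angles; "joint_vel": joint speeds; "joint_torque": joint torques, N m; "tool_pos": TCP position; "tcp_rot": TCP orientation; "wrist_force": force on the tool from outside, world axes, zero at the start; "torque": the same for the moment, N m; "width": opening from 0.0 (shut) to 1.0 (fully open).
Only numpy, scipy, OpenCV 4.12 (cv2) and the standard library are available. Lean on these libraries where they do the work, as an engineer would, in place of code of your own. Each camera call takes 0.05 s, during which the arm holds its last target. There are 200 camera calls.

## Task

The fridge temperature logger has a new battery and must be read out: first press its round battery cap down until it is fully home. Then set the logger on the bed of the read-out cradle, ribbed slope to the open front and back end between the two ears, and push it diagonally, down and back together, so that it sits tight against the fence and flat on the bed with the sprung contact block pressed in. Finish while still holding it there with that push, and leave the things around it where they are.

Things in the scene. Friction and masses are not known exactly. Their poses are not given: they have to be found in the camera images.
- logger_centre (a point): Centre (half-way up) of the loose white plastic temperature logger: 90 mm long (x), 52 wide (y), 34 high (z up), about 0.2 kg, flat on the worktop at first. Its x points from its ribbed front to its back. Plain upright sides: grip across the 52 mm width, near mid length, best above half height. Display and battery cap on its flat top.
- logger: The same logger, origin at the centre of its underside. Its rear (+x) lower edge has a 10 mm, 45 degree chamfer with brass contact strips, which meets the contact block in the cradle.
- logger_slope (a point): Middle of the logger's ribbed 45 degree sloping face, on its surface, 33 mm in front (-x) of the logger centre and 22 mm above the underside; axes as the logger. The face is 34 mm long down the slope, 52 mm wide; its outward normal points forward and up.
- battery_cap_top (a point): Centre of the top of the grey round battery cap, 24 mm diameter with a slot, on the flat top 23 mm behind (+x of) the logger centre. With the cap home this point is 36.5 mm above the logger's underside.
- battery_cap (a joint): How far the battery cap stands proud of home, m: 0 fully home; it starts between 0.0035 and 0.0055. It slides straight down into the logger, held by friction of about 5 N, and stays where it is pushed.
- cradle_corner (a point): Point of the fixed grey read-out cradle where bed meets fence, at mid width, 12 mm above the worktop. Cradle x points from the open front to the fence, y left, z up. A logger that is home has the same axes and its centre 45 mm in front (-x) of this point and 17 mm above it.
- cradle: The cradle, 112 x 88 x 52 mm, fixed; origin on the worktop 35 mm in front of the corner point. Two side ears, 24 mm high above the bed and 58 mm apart, reach 25 mm forward from the fence, then flare outward for 14 mm more; in front of them the bed is open at the sides.
- cradle_bed: The bed: flat polished aluminium plate of the cradle, top 12 mm above the worktop, 56 mm wide, reaching 93 mm forward from the fence. The smooth logger slides on it easily (friction coefficient about 0.25). Origin as the cradle.
- cradle_fence: The fence: upright aluminium wall at the back of the bed, 40 mm high above it, 78 mm wide, 14 mm thick. Origin as the cradle.
- contact_block (a joint): How far the black sprung contact block, 30 mm wide, in the corner of bed and fence is pressed in, m: 0 free, about 0.0045 with the logger home, stop 0.006. It slides at 45 degrees back and down; spring 4 N free, 7 N at home. It pushes the logger forward and up, so the logger does not stay home by itself.
- timer: Bystander: white bench timer lying flat, 58 x 72 x 18 mm, origin at the centre of its underside.
- slide_box: Bystander: green plastic slide box standing upright, 36 x 100 x 72 mm, origin at the centre of its underside.
- marker_pen: Bystander: black marker pen lying flat, 131 mm long along its y, 12 mm thick, origin at the centre of its underside.
- specimen_cup: Bystander: capped specimen cup, 48 mm diameter, 50 mm high, origin at the centre of its underside.
There are look-alikes about, which are no part of the job. What is shaped like the logger but pink is not meant.

How it is judged:
On the way, in this order (a step that is already met when the one before it is completed fails the run):
1. the battery cap is pressed home (value of joint battery_cap below 0.001 m), for 0.2 s.
2. the logger is pushed home in the cradle corner with the contact block pressed in (value of joint contact_block above 0.0036 m and x of logger_centre in the frame of cradle_corner above -0.0465 m and z of logger_centre in the frame of cradle_corner below 0.0185 m), for 0.2 s.
At the end, for the whole second after the job is handed in: Robot still pushing the logger (over 4 N), which is at rest between the ears, level, square (0.05 rad), within 1.5 mm of home on fence and bed and bearing on each with over 2 N; contact block pressed in over 3.6 mm; cap within 1 mm of home (all of step 2 and value of joint battery_cap below 0.001 m and y of logger_centre in the frame of cradle_corner between -0.006 and 0.006 m and x of logger_slope in the frame of cradle_corner below -0.07 m and angle between the x axis of logger_centre and the x axis of cradle_corner, either way round below 0.05 rad and angle between logger_centre's own z axis and vertical below 0.04 rad and contact force between logger and cradle_fence above 2 N and contact force between logger and cradle_bed above 2 N and contact force between any of the fingers, the arm and logger above 4 N and linear speed of logger below 0.01 m/s); the arm keeps its last pose, push and grip.
It fails at once if a bystander is moved more than 3 cm (distance of any of timer, slide_box, marker_pen, specimen_cup from where it was at the start of the episode above 0.03 m).
It also fails if it takes over 61 s, if anything falls off the work surface, if the arm or the gripper's body presses on something with over 40 N, if the wrist force passes 120 N, or if a joint passes its speed limit or range.

## Working session

There is one attempt and no reset: what is moved stays moved. The work goes in short steps, Python scripts to look and compute and a tool call to move; the robot and the scene stay as the last step left them, time stands still between calls to the robot, and variables do not carry over. Pictures are saved under pics/ and viewed, about 8 in all and at most 12, crops included, and the job is handed in when it is done.

Besides the shell and the picture viewer there is one more tool, called after "Emit:" as name(argument=value, ...) on one line, values as JSON. jog_arm: Moves the arm, as the interface text tells. Its arguments: {"type":"object","properties":{"increments":{"type":"array"},"force":{"type":"number"}},"required":["increments"]}

```bash
mkdir -p pics; ls; cat > h.py <<'E'
import numpy as np, cv2
from scipy.spatial.transform import Rotation as R
from workcell import readout, read_camera, bot, spotter
def world(p,c,r,z=None):
    T=p["world_from_camera"]; d=np.array([(c-p["cx"])/p["fx"],(r-p["cy"])/p["fy"],1.])
    if z is None:
        k=p["range_z"][int(r)-1:int(r)+2,int(c)-1:int(c)+2]; s=np.median(k[k>0]) if (k>0).any() else np.nan
    else: s=(z-T[2,3])/(T[:3,:3]@d)[2]
    return T[:3,:3]@(d*s)+T[:3,3]
def cloud(p):
    h,w=p["range_z"].shape; u,v=np.meshgrid(np.arange(w),np.arange(h)); s=p["range_z"]
    P=np.stack([(u-p["cx"])/p["fx"]*s,(v-p["cy"])/p["fy"]*s,s],-1)
    return P@p["world_from_camera"][:3,:3].T+p["world_from_camera"][:3,3]
E
python3 - <<'E'
from h import *
for n in ["scene","top"]:
    p=read_camera(n); cv2.imwrite(f"pics/{n}0.png",p["img"])
    print(n,p["fx"],p["world_from_camera"][:3,3].round(3))
    for t in ["logger_centre","logger_slope","battery_cap_top","cradle_corner","cradle","timer","slide_box","marker_pen","specimen_cup"]:
        for d in spotter.spot_point(p,t)[:3]:
            c,r=d["location"]; print(t,round(d["p"],2),int(c),int(r),world(p,c,r).round(3))
s=readout.read_state(); print(s["tool_pos"],s["tcp_rot"],s["time"])
E
```

```text
pics
scene 427.8705693368449 [0.156 0.566 1.109]
logger_centre 0.93 301 258 [ 0.421 -0.104  0.034]
logger_centre 0.86 294 223 [ 0.499 -0.212  0.034]
logger_centre 0.84 366 148 [ 0.424 -0.66   0.033]
logger_slope 0.97 302 251 [ 0.431 -0.133  0.023]
logger_slope 0.74 309 226 [ 0.456 -0.238  0.015]
logger_slope 0.62 295 228 [ 0.489 -0.196  0.032]
battery_cap_top 0.57 374 146 [ 0.403 -0.681  0.033]
battery_cap_top 0.47 290 219 [ 0.517 -0.216  0.038]
battery_cap_top 0.38 304 264 [ 0.402 -0.085  0.036]
cradle_corner 0.96 240 268 [0.568 0.012 0.023]
cradle_corner 0.61 305 228 [ 0.463 -0.218  0.024]
cradle 0.75 246 276 [0.542 0.022 0.012]
timer 0.98 232 338 [0.474 0.207 0.018]
timer 0.41 249 279 [0.528 0.025 0.012]
slide_box 0.63 166 342 [0.625 0.298 0.014]
marker_pen 0.54 214 242 [ 0.699 -0.046  0.002]
specimen_cup 0.77 258 215 [ 0.612 -0.18   0.042]
top 466.9740047827445 [ 0.373 -0.189  1.426]
logger_centre 0.91 247 259 [ 0.419 -0.112  0.035]
logger_centre 0.7 434 256 [ 0.426 -0.667  0.035]
logger_centre 0.68 283 233 [ 0.496 -0.217  0.036]
logger_slope 0.87 280 243 [ 0.467 -0.21   0.023]
logger_slope 0.84 254 255 [ 0.43  -0.131  0.029]
logger_slope 0.69 433 247 [ 0.453 -0.669  0.025]
battery_cap_top 0.7 281 245 [ 0.462 -0.212  0.017]
battery_cap_top 0.48 435 260 [ 0.413 -0.671  0.033]
battery_cap_top 0.46 285 222 [ 0.528 -0.223  0.041]
cradle_corner 0.84 206 207 [0.572 0.012 0.05 ]
cradle 0.83 204 218 [0.545 0.022 0.013]
timer 0.7 145 242 [0.471 0.197 0.018]
slide_box 0.73 204 219 [0.541 0.021 0.011]
slide_box 0.72 118 185 [0.633 0.265 0.072]
marker_pen 0.45 227 172 [ 0.687 -0.047  0.01 ]
specimen_cup 0.77 277 188 [ 0.63  -0.201  0.048]
specimen_cup 0.66 201 220 [0.538 0.031 0.011]
[0.25897094 0.62333343 0.24529283] [-1.37013468 -0.91439927  0.91441936] 1.0
```

```bash
python3 - <<'E'
import cv2
a=cv2.imread("pics/top0.png")[150:290,90:460]; b=cv2.imread("pics/scene0.png")[120:370,140:400]
a=cv2.resize(a,(800,303),interpolation=cv2.INTER_CUBIC)
cv2.imwrite("pics/a.png",a); cv2.imwrite("pics/b.png",cv2.resize(b,None,fx=2.4,fy=2.4,interpolation=cv2.INTER_CUBIC))
E
```

```text
(no output)
```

View pics/a.png

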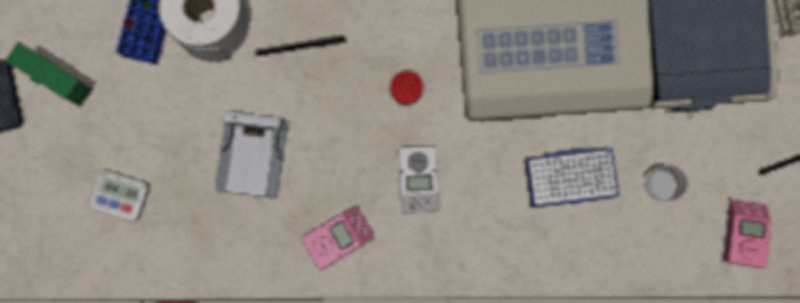

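View pics/b.png

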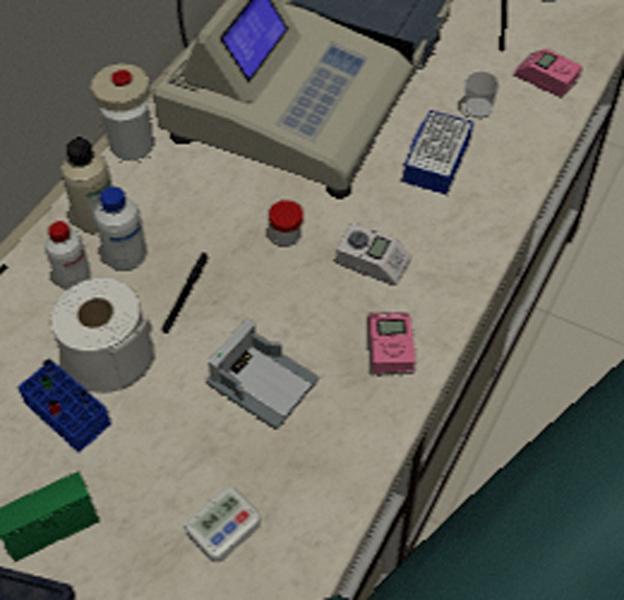

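White logger at top px (283,233) is the one meant; the pink ones at (247,259) and (434,256) are look-alikes. The cradle is at (204,218) with its fence toward +x. The crop of the top view confirms this: cap at the rear, ribs toward the robot. Next I'll measure poses.

```bash
cat >> h.py <<'E'
def foot(p,mask,z0,z1):
    P=cloud(p)[mask&(p["range_z"]>0)]; P=P[(P[:,2]>z0)&(P[:,2]<z1)]
    (c,s,a)=cv2.minAreaRect((P[:,:2]*1000).astype(np.float32)); return len(P),np.round(c,1),np.round(s,1),round(a,1),P.mean(0).round(4)
def pick(p,thing,xy,d=.05):
    for m in spotter.masks_of(p,thing):
        c,r=m["location"]; w=world(p,c,r)
        if np.linalg.norm(w[:2]-xy)<d: return m["mask"]
E
python3 - <<'E'
from h import *
for n in ["top","scene"]:
    p=read_camera(n)
    m=pick(p,"logger",(.496,-.217))
    if m is not None:
        print(n,"logger all",foot(p,m,.008,.06)); print(" flat",foot(p,m,.030,.045))
        g=p["img"].mean(2); P=cloud(p)
        er=m&(P[...,2]>.03); cr=np.array([P[v,u] for v,u in zip(*np.where(er&(g<130)))])
        print(" dark n",len(cr)); 
    m=pick(p,"cradle",(.54,.02),.07)
    if m is not None:
        print(n,"cradle all",foot(p,m,.005,.06)); print(" fencetop",foot(p,m,.048,.058)); print(" bed",foot(p,m,.006,.02))
    for t,xy in [("logger",(283,233) if n=="top" else (294,223)),("cradle",(204,218) if n=="top" else (246,276))]:
        x,y=xy; cv2.imwrite(f"pics/{n}_{t}.png",cv2.resize(p["img"][y-28:y+28,x-34:x+34],None,fx=6,fy=6,interpolation=cv2.INTER_NEAREST))
I=[cv2.imread(f"pics/{n}_{t}.png") for n in ["top","scene"] for t in ["logger","cradle"]]
cv2.imwrite("pics/c.png",cv2.resize(np.vstack([np.hstack(I[:2]),np.hstack(I[2:])]),(728,600)))
s=readout.read_state(); print(R.from_rotvec(s["tcp_rot"]).as_matrix().round(3), s["wrist_force"])
E
```

```text
top logger all (518, array([ 500.8, -218.5]), array([89. , 51.2]), 0.2, array([ 0.4995, -0.2187,  0.0316]))
 flat (373, array([ 509.2, -218.4]), array([51. , 72.2]), 89.9, array([ 0.5088, -0.2186,  0.0351]))
 dark n 141
top cradle all (1012, array([534.3,  15.1]), array([ 88.1, 108.7]), 85.3, array([0.5366, 0.0145, 0.0194]))
 fencetop (110, array([580.5,   9.7]), array([75.2, 13.9]), 82.5, array([0.58  , 0.009 , 0.0521]))
 bed (748, array([534.3,  15.1]), array([ 88.1, 108.7]), 85.3, array([0.5258, 0.0161, 0.0122]))
scene logger all (473, array([ 496. , -217.5]), array([88.7, 57.2]), 1.8, array([ 0.4953, -0.211 ,  0.0291]))
 flat (280, array([ 504.6, -217.5]), array([71.3, 57.3]), 2.4, array([ 0.5055, -0.2143,  0.0356]))
 dark n 160
scene cradle all (1128, array([531.8,  14.3]), array([ 96.7, 112.2]), 82.1, array([0.5358, 0.0204, 0.0205]))
 fencetop (115, array([578.4,  13.5]), array([75.9, 15.9]), 83.5, array([0.5774, 0.0135, 0.0526]))
 bed (774, array([532.6,  18.5]), array([ 87.9, 112.2]), 82.4, array([0.5217, 0.0224, 0.0123]))
[[ 0.384 -0.    -0.923]
 [ 0.923 -0.     0.384]
 [-0.    -1.     0.   ]] [ 0.56806798 -0.8670261   0.4395216 ]
```

View pics/c.png

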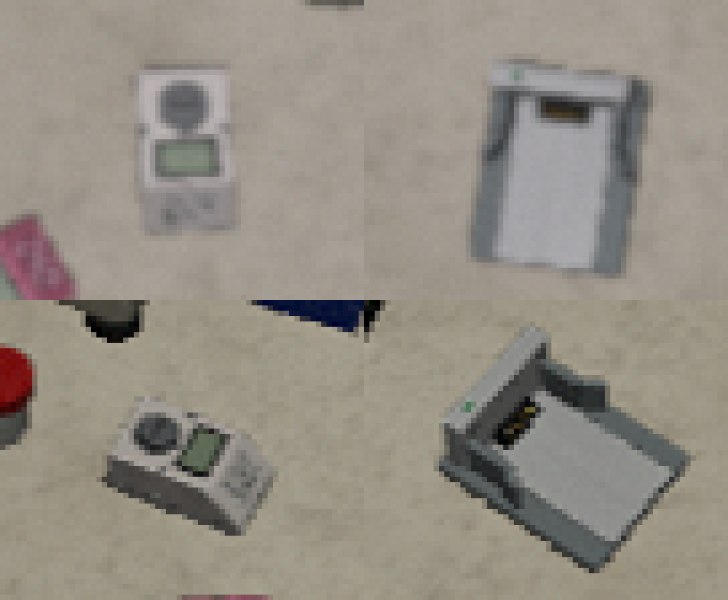

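```bash
python3 - <<'E'
from h import *
p=read_camera("top"); I=p["img"].astype(float); g=I.mean(2)
# bed side edges, rows
L=[];Rr=[]
for v in range(215,235):
    row=cv2.GaussianBlur(g[v:v+1].astype(np.float32),(1,1),0)[0]
    seg=row[180:232]; c=205-180
    hi=np.median(seg[c-5:c+6])
    def cross(idx):
        d=np.diff(seg); i=idx[np.argmax(np.abs(d[idx]))]; w=np.abs(d[i-1:i+2]); return 180+.5+(np.arange(i-1,i+2)*w).sum()/w.sum()
    L.append(world(p,cross(np.arange(5,c-4)),v,.012)[:2]); Rr.append(world(p,cross(np.arange(c+4,45)),v,.012)[:2])
for E in (L,Rr):
    E=np.array(E); k=np.polyfit(E[:,0],E[:,1],1); res=E[:,1]-np.polyval(k,E[:,0]); ok=abs(res)<.004; k=np.polyfit(E[ok,0],E[ok,1],1)
    print("bed edge yaw deg",np.degrees(np.arctan(k[0])).round(2),"y at x=.53:",np.polyval(k,.53).round(4),ok.sum(),res.std().round(4))
for n,(x,y),z in [("top",(283,233),.034),("scene",(294,223),.034)]:
    q=p if n=="top" else read_camera(n); J=q["img"].astype(int)
    m=pick(q,"logger",(.496,-.217)).astype(np.uint8); m=cv2.erode(m,np.ones((3,3)))
    hsv=cv2.cvtColor(q["img"],cv2.COLOR_BGR2HSV)
    P=cloud(q); flat=(m>0)&(P[...,2]>.029)
    disp=flat&(J[...,1]-J[...,2]>12); dark=flat&(J.mean(2)<125)&~disp
    for nm,M,zz in [("disp",disp,.034),("cap",dark,.041)]:
        n_,lab,st,ce=cv2.connectedComponentsWithStats(M.astype(np.uint8)); 
        i=1+np.argmax(st[1:,4]); print(n,nm,st[i],ce[i].round(1),world(q,*ce[i],z=zz).round(4))
E
```

```text
bed edge yaw deg -5.92 y at x=.53: 0.0471 14 0.0051
bed edge yaw deg -8.5 y at x=.53: -0.01 11 0.0074Traceback (most recent call last):
  File "<stdin>", line 23, in <module>
    return _wrapfunc(a, 'argmax', axis=axis, out=out, **kwds)
    return bound(*args, **kwds)
ValueError: attempt to get argmax of an empty sequence
```

```bash
python3 - <<'E'
from h import *
for n,c,d in [("top",(282.9,224.1),(283.45,234)),("scene",(288.8,219.5),(297.4,222.7))]:
    q=read_camera(n); C=world(q,*c,z=.041); D=world(q,*d,z=.034)
    print(n,C.round(4),D.round(4),np.degrees(np.arctan2(*(C-D)[[1,0]])).round(1))
E
```

```text
top [ 0.523  -0.2165  0.041 ] [ 0.494  -0.2181  0.034 ] 3.3
scene [ 0.5205 -0.2124  0.041 ] [ 0.4927 -0.219   0.034 ] 13.3
```

Emit:
jog_arm(increments=[[-0.045, 0.003, -0.038, 0, 0, 0, 0], [-0.045, 0.003, -0.038, 0, 0, 0, 0], [-0.045, 0.003, -0.038, 0, 0, 0, 0], [-0.045, 0.003, -0.038, 0, 0, 0, 0], [-0.045, 0.003, -0.038, 0, 0, 0, 0], [-0.045, 0.003, -0.038, 0, 0, 0, 0], [-0.045, 0.003, -0.038, 0, 0, 0, 0], [-0.045, 0.003, -0.038, 0, 0, 0, 0], [-0.045, 0.003, -0.038, 0, 0, 0, 0], [-0.045, 0.003, -0.038, 0, 0, 0, 0]], force=40)

```text
time: 2.75
tool_pos: [0.4438, 0.0509, 0.2161]
tcp_rot: [-1.369, -0.931, 0.913]
wrist_force: [0.6, 0.3, 0.1]
width: -0.002
```

Emit:
jog_arm(increments=[[0, 0, 0, 0, -0.15, 0, 0], [0, 0, 0, 0, -0.15, 0, 0], [0, 0, 0, 0, -0.147, 0, 0], [0, 0, 0, 0, 0, 0, 0]])

```text
time: 3.25
tool_pos: [0.4451, 0.0447, 0.2168]
tcp_rot: [-1.185, -1.267, 1.248]
wrist_force: [0.4, 1.0, 0.1]
width: -0.0
```

```bash
cat >> h.py <<'E'
def st(tgt=None,yaw=None):
    s=readout.read_state(); M=R.from_rotvec(s["tcp_rot"]).as_matrix(); p=np.array(s["tool_pos"])
    print("t",round(s["time"],2),"pos",p.round(4),"xang",np.degrees(np.arctan2(M[1,0],M[0,0])).round(2),"ydir",M[:,1].round(3),"F",np.round(s["wrist_force"],1),"w",round(s["width"],3))
    if tgt is not None: print("delta tool",(M.T@(np.array(tgt)-p)).round(4))
    return s,M,p
E
python3 -c "
from h import *
st((.522,-.2155,.08))"
```

```text
t 3.25 pos [0.4451 0.0447 0.2168] xang 93.64 ydir [ 0.012  0.004 -1.   ] F [0.4 1.  0.1] w -0.0
delta tool [-0.265   0.1368 -0.0585]
```

Emit:
jog_arm(increments=[[-0.053, 0.02, -0.012, 0, 0, 0, 0], [-0.053, 0.02, -0.012, 0, 0, 0, 0], [-0.053, 0.02, -0.012, 0, 0, 0, 0], [-0.053, 0.03, -0.012, 0, 0, 0, 0], [-0.053, 0.03, -0.01, 0, 0, 0, 0], [0, 0, 0, 0, 0, 0, 0]])

```text
time: 4.0
tool_pos: [0.5264, -0.2202, 0.0974]
tcp_rot: [-1.198, -1.265, 1.234]
wrist_force: [0.3, -0.4, -0.7]
width: -0.001
```

```bash
python3 -c "
from h import *
print(bot.finger_overhang)
st((.522,-.2155,.0550))
p=read_camera('scene');q=read_camera('top')
a=cv2.resize(p['img'][180:250,250:340],None,fx=4.4,fy=4.4,interpolation=cv2.INTER_CUBIC);b=cv2.resize(q['img'][190:260,240:330],None,fx=4.4,fy=4.4,interpolation=cv2.INTER_CUBIC)
cv2.imwrite('pics/d.png',np.hstack([a,b]))"
```

```text
0.014
t 4.0 pos [ 0.5264 -0.2202  0.0974] xang 92.93 ydir [ 0.022  0.004 -1.   ] F [ 0.3 -0.4 -0.7] w -0.001
delta tool [0.0048 0.0423 0.0051]
```

View pics/d.png

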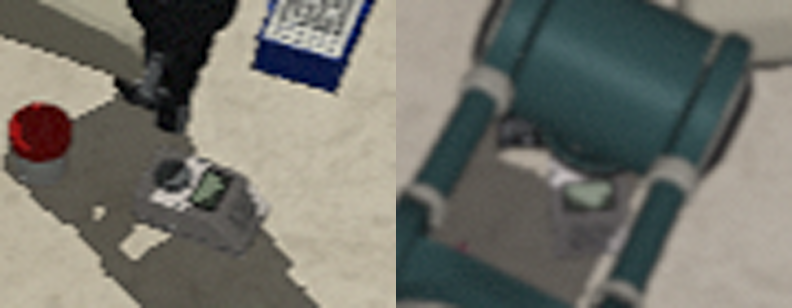

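Emit:
jog_arm(increments=[[0.005, 0.02, 0.005, 0.02, 0, 0, 0], [0, 0.016, 0, 0, 0, 0, 0], [0, 0, 0, 0, 0, 0, 0]])

```text
time: 4.47
tool_pos: [0.5224, -0.2093, 0.0632]
tcp_rot: [-1.184, -1.256, 1.247]
wrist_force: [-0.3, 0.2, 0.0]
width: -0.001
```

```bash
python3 -c "
from h import *
st((.522,-.2155,.0550))"
```

```text
t 4.47 pos [ 0.5224 -0.2093  0.0632] xang 93.26 ydir [ 0.005  0.002 -1.   ] F [-0.3  0.2  0. ] w -0.001
delta tool [-0.0062  0.0082  0.0008]
```

Emit:
jog_arm(increments=[[-0.006, 0.002, 0.001, 0, 0, 0, 0], [0, 0, 0, 0, 0, 0, 0], [0, 0.004, 0, 0, 0, 0, 0], [0, 0.003, 0, 0, 0, 0, 0], [0, 0.003, 0, 0, 0, 0, 0], [0, 0.003, 0, 0, 0, 0, 0]])

```text
time: 5.22
tool_pos: [0.5233, -0.2157, 0.0503]
tcp_rot: [-1.187, -1.258, 1.247]
wrist_force: [-6.6, 4.1, 23.0]
width: 0.001
```

Emit:
jog_arm(increments=[[0, 0.003, 0, 0, 0, 0, 0], [0, 0.003, 0, 0, 0, 0, 0]])

```text
time: 5.48
tool_pos: [0.5242, -0.216, 0.0504]
tcp_rot: [-1.187, -1.258, 1.247]
wrist_force: [-8.1, 3.5, 23.1]
width: 0.003
```

Emit:
jog_arm(increments=[[0, -0.03, 0, 0, 0, 0, 0], [0, -0.04, 0.01, 0, 0, 0, 0.5], [0, -0.01, 0.02, 0, 0, 0, 1], [0, 0, 0, 0, 0, 0, 1], [0, 0, 0, 0, 0, 0, 1]])

```text
time: 6.1
tool_pos: [0.4938, -0.2181, 0.132]
tcp_rot: [-1.189, -1.259, 1.247]
wrist_force: [0.1, 0.7, 0.2]
width: 0.845
```

```bash
python3 -c "
from h import *
st((.493,-.2175,.022))
p=read_camera('scene')
for d in spotter.spot_point(p,'battery_cap_top')[:2]: print(d['p'],world(p,*d['location'],z=.0365),d['location'])
cv2.imwrite('pics/e.png',cv2.resize(p['img'][180:250,240:340],None,fx=6,fy=6,interpolation=cv2.INTER_CUBIC))"
```

```text
t 6.1 pos [ 0.4938 -0.2181  0.132 ] xang 93.3 ydir [ 0.01  0.   -1.  ] F [0.1 0.7 0.2] w 0.845
delta tool [0.0007 0.11   0.0018]
0.46 [ 0.40189809 -0.68763408  0.0365    ] [375.0, 145.1]
0.38 [ 0.4130573  -0.08482558  0.0365    ] [301.3, 263.3]
```

View pics/e.png

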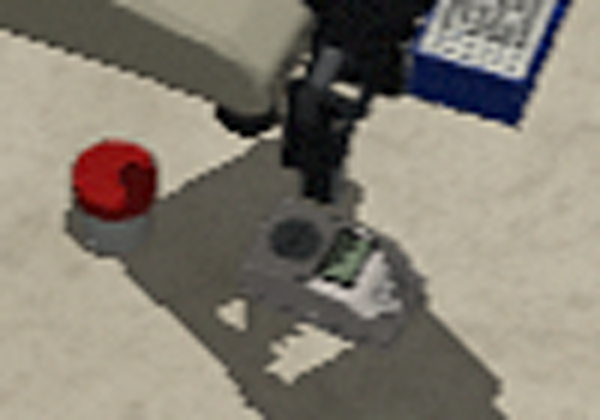

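The logger has not moved (cap at px 289,219, as before) and the cap is flush. Next is the grasp.

Emit:
jog_arm(increments=[[0, 0.04, 0.001, 0, 0, 0, 1], [0, 0.04, 0, 0.01, 0, 0, 1], [0, 0.015, 0, 0, 0, 0, 1], [0, 0.0, 0, 0, 0, 0, 1]])

```text
time: 6.7
tool_pos: [0.4948, -0.2178, 0.0328]
tcp_rot: [-1.179, -1.251, 1.253]
wrist_force: [0.2, 0.3, -0.7]
width: 0.998
```

```bash
python3 -c "
from h import *
st((.493,-.2175,.022))"
```

```text
t 6.7 pos [ 0.4948 -0.2178  0.0328] xang 93.37 ydir [-0.002  0.001 -1.   ] F [ 0.2  0.3 -0.7] w 0.998
delta tool [0.0004 0.0108 0.0018]
```

Emit:
jog_arm(increments=[[0, 0.009, 0.002, 0, 0, 0, 1], [0, 0, 0, 0, 0, 0, 0.65], [0, 0, 0, 0, 0, 0, 0.5], [0, 0, 0, 0, 0, 0, 0.3], [0, 0, 0, 0, 0, 0, 0.3], [0, 0, 0, 0, 0, 0, 0.3]], force=40)

```text
time: 7.45
tool_pos: [0.4951, -0.2191, 0.0268]
tcp_rot: [-1.185, -1.254, 1.252]
wrist_force: [0.1, 1.0, -1.7]
width: 0.599
```

```bash
python3 -c "
from h import *
st((.493,-.2175,.022))"
```

```text
t 7.45 pos [ 0.4951 -0.2191  0.0268] xang 93.37 ydir [ 0.003 -0.002 -1.   ] F [ 0.1  1.  -1.7] w 0.599
delta tool [0.0017 0.0048 0.0021]
```

Emit:
jog_arm(increments=[[0, -0.03, 0, 0, 0, 0, 0.3], [0, -0.04, 0, 0, 0, 0, 0.3], [0.03, -0.03, 0, 0, 0, 0, 0.3], [0.05, 0, -0.002, 0, 0.09, 0, 0.3], [0.05, 0, -0.002, 0, 0.09, 0, 0.3], [0.045, 0, -0.002, 0, 0, 0, 0.3], [0.035, 0, 0, 0, 0, 0, 0.3], [0, 0, 0, 0, 0, 0, 0.3], [0, 0, 0, 0, 0, 0, 0.3]])

```text
time: 8.57
tool_pos: [0.5074, -0.0043, 0.1294]
tcp_rot: [-1.27, -1.115, 1.112]
wrist_force: [0.1, 0.2, -2.2]
width: 0.597
```

```bash
python3 -c "
from h import *
st((.5065,.0203,.0388))"
```

```text
t 8.57 pos [ 0.5074 -0.0043  0.1294] xang 82.59 ydir [ 0.003 -0.001 -1.   ] F [ 0.1  0.2 -2.2] w 0.597
delta tool [0.0243 0.0906 0.0044]
```

Emit:
jog_arm(increments=[[0.02, 0.02, 0.004, 0, -0.008, 0, 0.3], [0.002, 0.03, 0, 0, 0, 0, 0.3], [0, 0.005, 0, 0, 0, 0, 0.3], [0, 0, 0, 0, 0, 0, 0.3]])

```text
time: 9.07
tool_pos: [0.5074, 0.0144, 0.0743]
tcp_rot: [-1.271, -1.119, 1.114]
wrist_force: [0.5, -0.7, -2.4]
width: 0.595
```

```bash
python3 -c "
from h import *
st((.5065,.0203,.0388))
p=read_camera('scene')
cv2.imwrite('pics/f.png',cv2.resize(p['img'][230:310,195:300],None,fx=7,fy=7,interpolation=cv2.INTER_CUBIC))"
```

```text
t 9.07 pos [0.5074 0.0144 0.0743] xang 82.77 ydir [ 0.005 -0.002 -1.   ] F [ 0.5 -0.7 -2.4] w 0.595
delta tool [0.0058 0.0355 0.0019]
```

View pics/f.png

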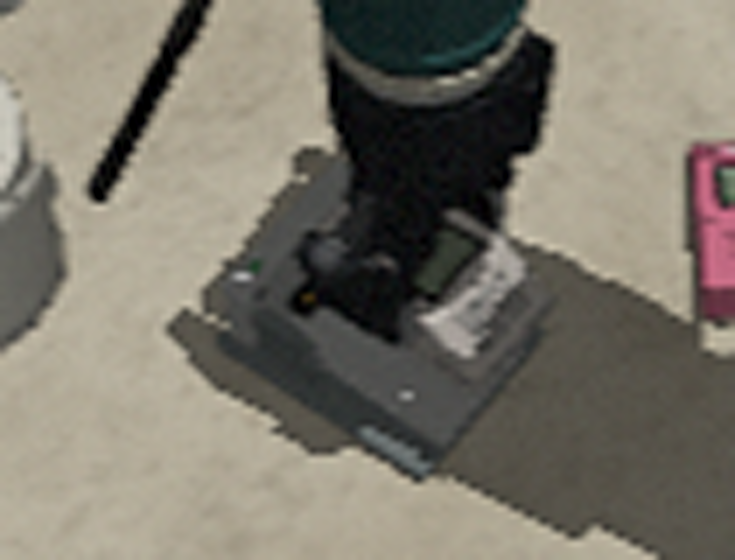

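The picture shows the logger held level over the cradle with its ribbed slope at the front. I'll lower it.

Emit:
jog_arm(increments=[[0.006, 0.01, 0.002, 0, 0, 0, 0.3], [0, 0.01, 0, 0, 0, 0, 0.3], [0, 0.004, 0, 0, 0, 0, 0.3], [0, 0, 0, 0, 0, 0, 0.3]])

```text
time: 9.62
tool_pos: [0.5079, 0.0204, 0.0509]
tcp_rot: [-1.274, -1.121, 1.112]
wrist_force: [0.1, 0.1, -2.4]
width: 0.601
```

```bash
python3 -c "
from h import *
st((.5065,.0203,.0388))"
```

```text
t 9.62 pos [0.5079 0.0204 0.0509] xang 82.72 ydir [ 0.009 -0.002 -1.   ] F [ 0.1  0.1 -2.4] w 0.601
delta tool [-0.0002  0.0121  0.0015]
```

Emit:
jog_arm(increments=[[0, 0.006, 0.001, 0.008, 0, 0, 0.3], [0, 0.004, 0, 0, 0, 0, 0.3], [0, 0.002, 0, 0, 0, 0, 0.3], [0, 0.002, 0, 0, 0, 0, 0.3]])

```text
time: 10.12
tool_pos: [0.5086, 0.0205, 0.0381]
tcp_rot: [-1.269, -1.117, 1.114]
wrist_force: [-4.0, 0.5, 18.6]
width: 0.598
```

Emit:
jog_arm(increments=[[0, -0.0005, 0, 0, 0, 0, 0.65], [0, 0, 0, 0, 0, 0, 0.75], [0, 0, 0, 0, 0, 0, 0.75], [0, -0.05, 0, 0, 0, 0, 0.75], [0, -0.05, 0.05, 0, 0, 0, 0.75], [0, 0, 0.05, 0, 0, 0, 0.2], [0, 0, 0.05, 0, 0, 0, 0], [0, 0, 0, 0, 0, 0, 0]])

```text
time: 11.12
tool_pos: [0.3642, 0.0392, 0.136]
tcp_rot: [-1.271, -1.119, 1.112]
wrist_force: [1.2, -0.3, 0.2]
width: 0.112
```

```bash
python3 -c "
from h import *
s,M,p=st(); print(np.round(s['q'],3))
p=read_camera('top')
m=pick(p,'logger',(.51,.02)); 
if m is not None: print(foot(p,m,.03,.07),foot(p,m,.042,.048))
q=read_camera('scene')
m=pick(q,'logger',(.51,.02)); 
if m is not None: print(foot(q,m,.03,.07),foot(q,m,.042,.048))
a=cv2.resize(p['img'][190:250,170:240],None,fx=5.5,fy=5.5,interpolation=cv2.INTER_CUBIC);b=cv2.resize(q['img'][240:300,205:275],None,fx=5.5,fy=5.5,interpolation=cv2.INTER_CUBIC)
cv2.imwrite('pics/g.png',np.hstack([a,b]))"
```

```text
t 11.12 pos [0.3642 0.0392 0.136 ] xang 82.69 ydir [ 0.006 -0.001 -1.   ] F [ 1.2 -0.3  0.2] w 0.112
[ 4.000e-02 -2.570e-01  2.337e+00 -1.000e-03  1.056e+00 -1.403e+00]
(504, array([516.6,  16.9]), array([52.4, 86.7]), 82.4, array([0.5178, 0.0159, 0.0449])) (242, array([521.6,  16.2]), array([52.4, 74.6]), 82.4, array([0.5221, 0.0165, 0.0453]))
(469, array([512.9,  21.3]), array([51.4, 82.2]), 80.9, array([0.5132, 0.0239, 0.0441])) (211, array([517.4,  20.2]), array([50.6, 72.4]), 79.9, array([0.5174, 0.0217, 0.0457]))
```

View pics/g.png

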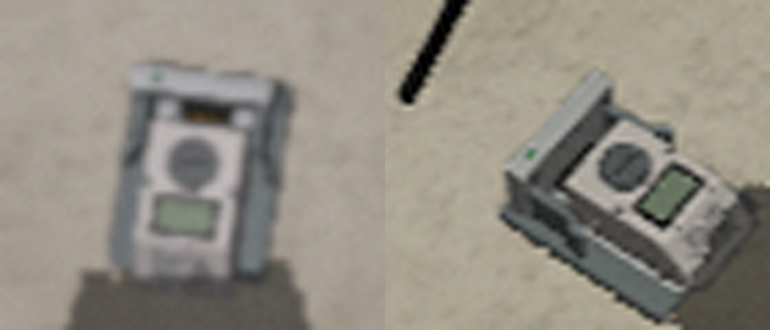

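Logger sits on the bed between the ears, roughly centred and slope to the front. The cap is at top crop px (192,162). Now I tilt the tool 45° for the slope push.

Emit:
jog_arm(increments=[[0, 0, -0.04, -0.15, 0, 0, 0], [0, 0, 0, -0.16, 0, 0, 0], [0, 0, 0, -0.16, 0, 0, 0], [0, 0, 0, -0.16, 0, 0, 0], [0, 0, 0, -0.13, 0, 0, 0], [0, 0, 0, 0, 0, 0, 0]])

```text
time: 12.08
tool_pos: [0.4663, 0.0478, 0.1757]
tcp_rot: [-1.835, -1.581, 0.716]
wrist_force: [-0.2, 0.2, -0.1]
width: -0.002
```

```bash
python3 -c "
from h import *
a=np.array([.992,-.126,0]); t=np.array([.513,.0195,.034])-.033*a
d=a*.707-np.array([0,0,.707]); tgt=t-d*(.014+.02); print(t,tgt)
s,M,p=st(tgt); print(np.round(s['q'],3)); print(M.round(3))"
```

```text
[0.480264 0.023658 0.034   ] [0.4564183  0.02668679 0.058038  ]
t 12.07 pos [0.4663 0.0478 0.1757] xang 81.82 ydir [ 0.662 -0.105 -0.742] F [-0.2  0.2 -0.1] w -0.002
delta tool [-0.0208  0.083   0.0841]
[ 0.229 -0.469  2.565 -0.651  0.429 -0.691]
[[ 0.142  0.662 -0.736]
 [ 0.99  -0.105  0.097]
 [-0.013 -0.742 -0.67 ]]
```

Emit:
jog_arm(increments=[[-0.01, 0.02, 0.018, 0, 0, 0, 0], [-0.01, 0.02, 0.018, 0, 0, 0, 0], [0, 0, 0, 0, 0, 0, 0]])

```text
time: 12.45
tool_pos: [0.4838, 0.0314, 0.1312]
tcp_rot: [-1.824, -1.556, 0.739]
wrist_force: [0.4, -0.8, -0.2]
width: -0.0
```

```bash
cat >> h.py <<'E'
def slope():
    a=np.array([.992,-.126,0]); t=np.array([.513,.0195,.034])-.033*a
    d=a*.707-np.array([0,0,.707]); tgt=t-d*(.014+.02); print(t,tgt)
    s,M,p=st(tgt); print(np.round(s['q'],3), "tip",(p+.014*M[:,1]).round(4)); print(M.round(3))
E
python3 -c "
from h import *
slope()"
```

```text
[0.480264 0.023658 0.034   ] [0.4564183  0.02668679 0.058038  ]
t 12.45 pos [0.4838 0.0314 0.1312] xang 81.46 ydir [ 0.64  -0.112 -0.76 ] F [ 0.4 -0.8 -0.2] w -0.0
delta tool [-0.0072  0.0386  0.0677]
[ 0.16  -0.331  2.569 -0.773  0.309 -0.597] tip [0.4928 0.0298 0.1206]
[[ 0.148  0.64  -0.754]
 [ 0.989 -0.112  0.1  ]
 [-0.021 -0.76  -0.65 ]]
```

Emit:
jog_arm(increments=[[-0.004, 0, 0, 0.16, 0, 0, 0], [-0.004, 0, 0, 0.16, 0, 0, 0], [0, 0, 0.02, 0, 0, 0, 0], [0, 0, 0.02, 0, 0, 0, 0], [0, 0, 0, 0, 0, 0, 0]])

```text
time: 13.08
tool_pos: [0.4462, 0.0265, 0.1151]
tcp_rot: [-1.641, -1.376, 0.9]
wrist_force: [0.1, -0.8, -0.2]
width: 0.001
```

```bash
python3 -c "
from h import *
slope()"
```

```text
[0.480264 0.023658 0.034   ] [0.4564183  0.02668679 0.058038  ]
t 13.07 pos [0.4462 0.0265 0.1151] xang 80.99 ydir [ 0.422 -0.093 -0.902] F [ 0.1 -0.8 -0.2] w 0.001
delta tool [0.0034 0.0557 0.0155]
[ 0.106 -0.307  2.484 -0.263  0.554 -1.118] tip [0.4521 0.0252 0.1024]
[[ 0.157  0.422 -0.893]
 [ 0.987 -0.093  0.129]
 [-0.028 -0.902 -0.431]]
```

Emit:
jog_arm(increments=[[0.002, 0.03, 0.01, 0, -0.03, 0, 0], [0, 0.022, 0.008, 0, 0, 0, 0], [0, 0, 0, 0, 0, 0, 0]])

```text
time: 13.45
tool_pos: [0.454, 0.027, 0.0617]
tcp_rot: [-1.635, -1.405, 0.926]
wrist_force: [-0.4, 0.9, 0.8]
width: 0.001
```

```bash
python3 -c "
from h import *
slope()"
```

```text
[0.480264 0.023658 0.034   ] [0.4564183  0.02668679 0.058038  ]
t 13.45 pos [0.454  0.027  0.0617] xang 82.79 ydir [ 0.427 -0.09  -0.9  ] F [-0.4  0.9  0.8] w 0.001
delta tool [ 0.0001  0.0043 -0.0006]
[ 0.103 -0.179  2.516 -0.355  0.394 -1.051] tip [0.46   0.0258 0.0491]
[[ 0.125  0.427 -0.895]
 [ 0.991 -0.09   0.096]
 [-0.04  -0.9   -0.435]]
```

Emit:
jog_arm(increments=[[0, 0.008, -0.003, 0, 0, 0, 0], [0, 0.006, -0.002, 0, 0, 0, 0], [0, 0.003, -0.001, 0, 0, 0, 0], [0, 0.003, -0.001, 0, 0, 0, 0]])

```text
time: 13.95
tool_pos: [0.4726, 0.025, 0.0495]
tcp_rot: [-1.638, -1.41, 0.922]
wrist_force: [-0.1, 0.4, -0.1]
width: 0.001
```

```bash
python3 -c "
from h import *
slope()"
```

```text
[0.480264 0.023658 0.034   ] [0.4564183  0.02668679 0.058038  ]
t 13.95 pos [0.4726 0.025  0.0495] xang 82.83 ydir [ 0.433 -0.089 -0.897] F [-0.1  0.4 -0.1] w 0.001
delta tool [-0.0007 -0.0148  0.0109]
[ 0.09  -0.111  2.494 -0.391  0.343 -1.022] tip [0.4787 0.0237 0.0369]
[[ 0.125  0.433 -0.893]
 [ 0.991 -0.089  0.095]
 [-0.039 -0.897 -0.44 ]]
```

Emit:
jog_arm(increments=[[0, 0.003, -0.001, 0, 0, 0, 0], [0, 0.003, -0.001, 0, 0, 0, 0], [0, 0.003, -0.001, 0, 0, 0, 0], [0, 0.003, -0.001, 0, 0, 0, 0]])

```text
time: 14.45
tool_pos: [0.4853, 0.0237, 0.0451]
tcp_rot: [-1.643, -1.414, 0.917]
wrist_force: [-55.2, 13.9, 71.2]
width: -0.002
```

```bash
python3 -c "
from h import *
slope()"
```

```text
[0.480264 0.023658 0.034   ] [0.4564183  0.02668679 0.058038  ]
t 14.45 pos [0.4853 0.0237 0.0451] xang 82.77 ydir [ 0.439 -0.09  -0.894] F [-55.2  13.9  71.2] w -0.002
delta tool [-0.0012 -0.0245  0.0202]
[ 0.085 -0.076  2.477 -0.417  0.318 -0.999] tip [0.4915 0.0225 0.0326]
[[ 0.126  0.439 -0.89 ]
 [ 0.991 -0.09   0.096]
 [-0.038 -0.894 -0.447]]
```

Emit:
jog_arm(increments=[[0, 0, 0, 0, 0, 0, 0], [0, 0.001, 0, 0, 0, 0, 0], [0, 0.001, -0.0005, 0, 0, 0, 0]])

```text
time: 14.82
tool_pos: [0.4849, 0.0238, 0.0456]
tcp_rot: [-1.644, -1.412, 0.918]
wrist_force: [-21.0, 5.1, 27.1]
width: -0.003
```

```bash
python3 -c "
from h import *
slope()
p=read_camera('top'); q=read_camera('scene')
a=cv2.resize(p['img'][190:250,170:240],None,fx=5.5,fy=5.5,interpolation=cv2.INTER_CUBIC);b=cv2.resize(q['img'][240:300,205:275],None,fx=5.5,fy=5.5,interpolation=cv2.INTER_CUBIC)
cv2.imwrite('pics/i.png',np.hstack([a,b]))"
```

```text
[0.480264 0.023658 0.034   ] [0.4564183  0.02668679 0.058038  ]
t 14.82 pos [0.4849 0.0238 0.0456] xang 82.69 ydir [ 0.438 -0.091 -0.894] F [-21.    5.1  27.1] w -0.003
delta tool [-0.0013 -0.0239  0.0201]
[ 0.086 -0.077  2.477 -0.42   0.321 -0.995] tip [0.4911 0.0225 0.0331]
[[ 0.127  0.438 -0.89 ]
 [ 0.991 -0.091  0.097]
 [-0.039 -0.894 -0.446]]
```

View pics/i.png

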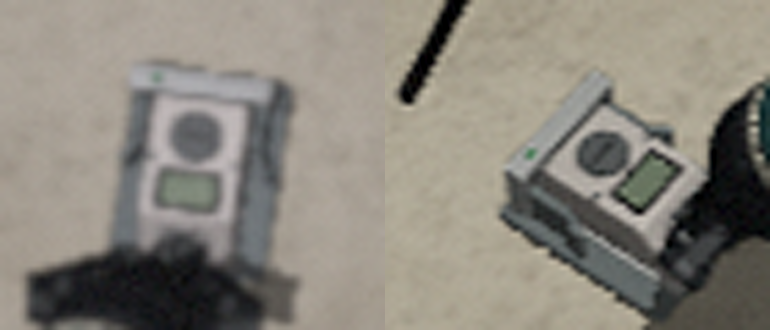

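```bash
python3 -c "
from h import *
a=np.array([.993,-.118]);n=np.array([.118,.993])
for c in ['top','scene']:
    p=read_camera(c); m=pick(p,'logger',(.525,.02),.06)
    P=cloud(p); V=P[m&(P[...,2]>.04)&(P[...,2]<.056)]; X=(V[:,:2]-[.5725,.0125])@a; Y=(V[:,:2]-[.5725,.0125])@n
    A=np.c_[X,Y,np.ones(len(X))]; k=np.linalg.lstsq(A,V[:,2],rcond=None)[0]; print(c,'X',X.min().round(4),X.max().round(4),'Y',Y.min().round(4),Y.max().round(4),'tilt',k[:2].round(3),'z',np.median(V[:,2]).round(4),foot(p,m,.042,.05))
    f=pick(p,'cradle',(.54,.02),.07)
    if f is not None:
        f&=~cv2.dilate(m.astype(np.uint8),np.ones((3,3))).astype(bool); W=P[f&(P[...,2]>.049)&(P[...,2]<.058)]; print('fence X',np.percentile((W[:,:2]-[.5725,.0125])@a,[2,98]).round(4))
st()"
```

```text
top X -0.0812 0.0029 Y -0.028 0.0245 tilt [0.032 0.012] z 0.0468 (340, array([533.2,  15.6]), array([52. , 83.9]), 82.6, array([0.5378, 0.014 , 0.0462]))
fence X [0.0025 0.0149]
scene X -0.0775 -0.0037 Y -0.0267 0.027 tilt [ 0.035 -0.016] z 0.0468 (332, array([532. ,  17.8]), array([53.9, 72.9]), 84.9, array([0.533 , 0.0179, 0.0465]))Traceback (most recent call last):
  File "<string>", line 10, in <module>
    f&=~cv2.dilate(m.astype(np.uint8),np.ones((3,3))).astype(bool); W=P[f&(P[...,2]>.049)&(P[...,2]<.058)]; print('fence X',np.percentile((W[:,:2]-[.5725,.0125])@a,[2,98]).round(4))
                                                                                                                            ~~~~~~~~~~~~~^^^^^^^^^^^^^^^^^^^^^^^^^^^^^^^^^^
    return _quantile_unchecked(
        a, q, axis, out, overwrite_input, method, keepdims, weights)
    return _ureduce(a,
                    func=_quantile_ureduce_func,
    ...<5 lines>...
                    overwrite_input=overwrite_input,
                    method=method)
    r = func(a, **kwargs)
    result = _quantile(arr,
                       quantiles=q,
    ...<2 lines>...
                       out=out,
                       weights=wgt)
    slices_having_nans = np.isnan(arr[-1, ...])
                                  ~~~^^^^^^^^^
IndexError: index -1 is out of bounds for axis 0 with size 0
```

```bash
python3 -c "
from h import *
a=np.array([.993,-.118]);n=np.array([.118,.993])
for c in ['top','scene']:
    p=read_camera(c); m=pick(p,'logger',(.525,.02),.06); P=cloud(p)
    V=P[m]; X=(V[:,:2]-[.5725,.0125])@a; Y=(V[:,:2]-[.5725,.0125])@n
    k=(X>-.06)&(X<-.006)&(abs(Y)<.022)&(np.hypot(X+.022,Y)>.016)
    A=np.c_[X,Y,np.ones(len(X))][k]; s=np.linalg.lstsq(A,V[k,2],rcond=None)[0]; r=V[k,2]-A@s; print(c,k.sum(),'tilt',s[:2].round(3),'+-',(r.std()/np.sqrt(k.sum())/A[:,0].std()).round(3),'z',np.median(V[k,2]).round(4))
st()"
```

```text
top 171 tilt [0.004 0.017] +- 0.016 z 0.0469
scene 155 tilt [-0.033  0.001] +- 0.011 z 0.0469
t 15.43 pos [0.4849 0.0238 0.0456] xang 82.7 ydir [ 0.438 -0.091 -0.894] F [-19.6   6.1  24.5] w -0.002
```

```bash
python3 -c "
from h import *
print(bot.finish_job()); st()"
```

```text
the job is handed in; nothing more can be done
None
the job is handed in; nothing more can be done
```

I pressed the battery cap home, set the white logger on the cradle bed with its ribbed slope to the front, and pushed it home. I handed the job in at about 15.5 s with the push still on; no verdict is reported.

- **Cap:** the fingertip stopped at a height of 36.3–36.4 mm under about 23 N, which matches the cap being fully home (36.5 mm).
- **Final push:** the shut fingertips hold the slope with about 32 N, directed down and back. They stopped hard against the logger, and the pictures show it against the fence and between the ears.
- **Levelness:** the top measured 46.9 mm high (46 mm expected). The two cameras disagreed on tilt: 0.00 rad from the top view and -0.03 rad from the scene view, each with about 0.015 rad of noise. I took it as level.
- **Not measured directly:** I could not read the contact block or the separate fence and bed forces. I inferred them from the hard stop and the push force.
- **Tool tilt:** the arm could not reach the full 45° because a joint was at its limit. I pushed with the tool tilted about 26°, still moving it down and back.
- **Push force:** it briefly reached about 90 N when the logger hit the stop (the limit is 120 N), and I eased it off straight away.
- **Bystanders:** I did not touch any of them, and the pink look-alikes were left alone. I did not measure the bystanders' positions again at the end.

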